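# Line up ring gauges by size on the inspection rail

### The arm

A 6-joint arm with a two-finger parallel gripper is mounted at the origin on the work surface. World frame = base frame: x ahead of the robot, y to its left, z up, the work surface at z = 0. Lengths are in m, angles in rad, forces in N, time in s.
With the tool pointing down it reaches from about 0.275 to 0.775 m from the base axis. Payload 14.6 kg.
Tool frame: the origin (TCP) lies midway between the tips of the shut fingers; the grasp point (between the pads) lies 19 mm behind it (manip.pinch_z is the z of the grasp point in the tool frame, in m); z points along the fingers, y is the direction in which the jaws open and shut (so a half turn about z gives the same grasp; the last joint's range is limited). The gripper opens to 85 mm and grips with 20 to 120 N. Pads are 22 mm wide; open, the fingers measure 114 mm over their backs; the gripper's body (76 mm by 85 mm) begins 54 mm behind the grasp point. The pads swing forward as they close: fully open they stand 13 mm farther back than shut.
Start: joints at [-1.499, 0.263, -0.048, 1.259, 0, 1.415], TCP at [0.118, -0.512, 0.231] pointing down, gripper open.
Joint ranges: [-2.65, 2.65], [-0.89, 1.7], [-1.18, 1.37], [-2.13, 2.11], [-1.35, 1.29], [-3.14, 3.14]. Speed limits (rad/s): [1.89, 1.89, 2.57, 2.79, 3.14, 3.14].

### API

Orientations are given as a unit quaternion [w, x, y, z].
In Python, from cell import manip, cams, workorder gives the robot as it stands. The module is installed in compiled form; this text tells all that it offers.
- The arm moves only by the shell command python3 -m handwheel 'ROWS' [FORCE]. ROWS is JSON, a list of rows, each an object of numbers: "rx", "ry", "rz": the turn, a rotation vector about the world's x, y, z normalised to -1 to 1, where 1 is pi/4 rad; "tx", "ty", "tz": the shift along the world's x, y, z normalised to -1 to 1, where 1 is 0.5 m; "hand": the opening in per cent of the stroke, from 0 (shut) to 100 (fully open). A call has exactly 5 rows; each row is the pose to reach, as a shift and turn from the pose commanded when the call began; what a row does not reach only later rows make up. A row lasts 1/10 s, in which the tool goes at most 50 mm and 8.59 degrees, less where a joint would pass 70% of its speed; a pose out of reach is approached as far as the arm can. A call with a number of a shift or a turn outside -1 to 1 is refused whole. A call with a gripper value outside its range is refused whole. The fingers move at their own pace and stop on an object; FORCE is the grip in N (left out, the last holds). Time passes only in rows, so rows that repeat a pose let the fingers close, or fill a call up. It gives the time, the measured TCP pose, the force and the opening at its end, in the units of the state.
- manip.state(): the state, without advancing time (a new reading comes with each control period).
- cams.capture(name): name is "side" or "top"; returns a dict with "image" (480x640x3 uint8, red, green, blue), "z_map" (480x640 float32, m along the optical axis (not along the pixel's ray), 0 where there is no reading), "fx", "fy", "cx", "cy" (pixels), "k1" (the pictures are not rectified: a ray, as slopes to the right and down, at radius r is drawn at 1 + k1 r^2 times it, then the intrinsics apply), "R" (3x3) and "t" (3): a world point X has camera coordinates R X + t. Camera axes: x right, y down, z forward; pixel columns grow to the right and rows downward; lengths in m; the calibration is good to about 2 mm. A picture is of the moment at which its call begins.
- workorder.sign_off(): hands the job in, once; it reports no verdict.
The state is a dict: "t": time; "joint_positions": joint angles; "qvel": joint speeds; "joint_torque": joint torques, N m; "ee_pos": TCP position; "ee_rot": TCP orientation; "wrist_force": force on the tool from outside, world axes, zero at the start; "moment": the same for the moment, N m; "grip_width": finger opening in m.
Only numpy, scipy, OpenCV 4.12 (cv2) and the standard library are available. Lean on these libraries where they do the work, as an engineer would, in place of code of your own. Each camera call takes 0.05 s, during which the arm holds its last target. There are 200 camera calls.

### The job

Line up the four loose steel ring gauges on the black pads of the aluminium rail in order of size: the smallest on the pad next to the tall brass stop block, then each larger one in turn, the largest on the pad farthest from the block. Stand each flat and centred on its own pad, setting it down gently rather than dropping it.

Things in the scene. Friction and masses are not known exactly. Their poses are not given: they have to be found in the camera images.
- ring_small: the smallest ring gauge: a loose plain steel ring standing flat on the table, bore upright, 28 mm outside diameter, 12 mm bore, 30 mm tall, about 0.12 kg; origin at the centre of its underside, z up its axis; round, so it can be gripped across its outside from any side
- ring_medium: the second smallest ring gauge: a loose plain steel ring standing flat on the table, bore upright, 38 mm outside diameter, 18 mm bore, 30 mm tall, about 0.2 kg; origin at the centre of its underside, z up its axis; round, so it can be gripped across its outside from any side
- ring_large: the second largest ring gauge: a loose plain steel ring standing flat on the table, bore upright, 48 mm outside diameter, 25 mm bore, 30 mm tall, about 0.3 kg; origin at the centre of its underside, z up its axis; round, so it can be gripped across its outside from any side
- ring_largest: the largest ring gauge: a loose plain steel ring standing flat on the table, bore upright, 60 mm outside diameter, 34 mm bore, 30 mm tall, about 0.42 kg; origin at the centre of its underside, z up its axis; round, so it can be gripped across its outside from any side
- pad1: one end pad of the row: a fixed flat black rubber disc, 66 mm diameter, 3 mm thick, on a flat aluminium rail (84 x 420 mm, 8 mm thick) that lies fixed on the table; origin at the centre of its underside, which is 8 mm above the table, so a ring stands on it at 11 mm. The four pads are alike and lie in the order pad1, pad2, pad3, pad4 along the rail, about 80 mm apart; which end has the stop block varies
- pad2: second pad of the row: a fixed flat black rubber disc, 66 mm diameter, 3 mm thick, on a flat aluminium rail (84 x 420 mm, 8 mm thick) that lies fixed on the table; origin at the centre of its underside, which is 8 mm above the table, so a ring stands on it at 11 mm. The four pads are alike and lie in the order pad1, pad2, pad3, pad4 along the rail, about 80 mm apart; which end has the stop block varies
- pad3: third pad of the row: a fixed flat black rubber disc, 66 mm diameter, 3 mm thick, on a flat aluminium rail (84 x 420 mm, 8 mm thick) that lies fixed on the table; origin at the centre of its underside, which is 8 mm above the table, so a ring stands on it at 11 mm. The four pads are alike and lie in the order pad1, pad2, pad3, pad4 along the rail, about 80 mm apart; which end has the stop block varies
- pad4: other end pad of the row: a fixed flat black rubber disc, 66 mm diameter, 3 mm thick, on a flat aluminium rail (84 x 420 mm, 8 mm thick) that lies fixed on the table; origin at the centre of its underside, which is 8 mm above the table, so a ring stands on it at 11 mm. The four pads are alike and lie in the order pad1, pad2, pad3, pad4 along the rail, about 80 mm apart; which end has the stop block varies
- stop_block: brass stop block fixed on the rail just beyond the end pad at one end of the row, about 66 mm from that pad's centre: 60 mm across the rail, 26 mm along it, 40 mm tall, its top 48 mm above the table; origin at the centre of its underside, x across the rail, y along it. The rail's other end carries only a flat steel plate 6 mm thick
Mind the look-alikes: they are no part of the job. What is shaped like the ring_medium but brown, orange or turquoise is not meant.

How it is judged:
By the outcome, as a careful person would: the job done as asked, in the order asked, and still so for the second after the job is handed in, with the robot touching nothing.
It also fails if it takes over 88 s, if anything falls off the work surface, if the arm or the gripper's body presses on something with over 40 N, if the wrist force passes 120 N, or if a joint passes its speed limit or range.

## Working session

There is one attempt and no reset: what is moved stays moved. The work goes in short steps, Python scripts to look and compute and a shell command to move; the robot and the scene stay as the last step left them, time stands still between calls to the robot, and variables do not carry over. Pictures are saved under pics/ and viewed, about 12 in all and at most 16, crops included, and the job is handed in when it is done.

```bash
mkdir -p pics; python3 - <<'E'
from cell import manip,cams
import cv2,numpy as np,pickle
print(manip.state(), manip.pinch_z)
for n in("top","side"):
    c=cams.capture(n); pickle.dump(c,open(n+"0.pkl","wb"))
    cv2.imwrite(f"pics/{n}0.png",c["image"][:,:,::-1]); print(n,c["fx"],c["cx"],c["cy"],c["k1"],c["R"],c["t"],-np.array(c["R"]).T@c["t"])
E
```

```text
{'t': 0.0, 'joint_positions': array([-1.49929886e+00,  2.63562786e-01, -4.89242575e-02,  1.25941726e+00,
       -1.64064652e-05,  1.41550507e+00]), 'qvel': array([ 0.00233881,  0.00017823, -0.00078041, -0.00023903, -0.00057249,
        0.00044532]), 'joint_torque': array([ 3.50902919e-03, -6.37611437e+01,  3.84567225e+01,  1.36847011e-02,
        2.23920388e-04,  1.39541959e-05]), 'ee_pos': array([ 0.118021  , -0.51128106,  0.23080909]), 'ee_rot': array([-5.53847420e-04,  9.93577592e-01,  1.13151495e-01,  1.50076402e-05]), 'wrist_force': array([-0.52618978, -0.41796943,  0.40316078]), 'moment': array([-0.03311512,  0.01334211, -0.01703349]), 'grip_width': 0.08557637431242726} -0.0187
top 483.65583652634194 315.71880360995743 237.40378731249888 -0.10232444687002502 [[ 0.01803009 -0.99981652  0.00646849]
 [-0.99088116 -0.0187322  -0.13343023]
 [ 0.13352692 -0.00400375 -0.9910371 ]] [0.02791492 0.52637915 0.82845256] [0.41045515 0.04108695 0.89108154]
side 516.5381330067639 316.2049273893201 247.62462839656902 0.028068518154956177 [[-0.86599186 -0.49997933 -0.00887469]
 [-0.29955371  0.53289083 -0.79138798]
 [ 0.40040688 -0.68267711 -0.61124978]] [0.48170117 0.15904245 0.98338789] [0.07103577 0.82742476 0.73123487]
```

View pics/top0.png

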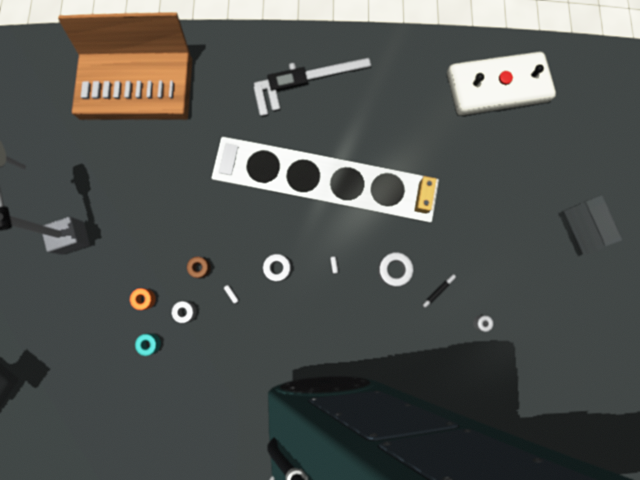

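View pics/side0.png

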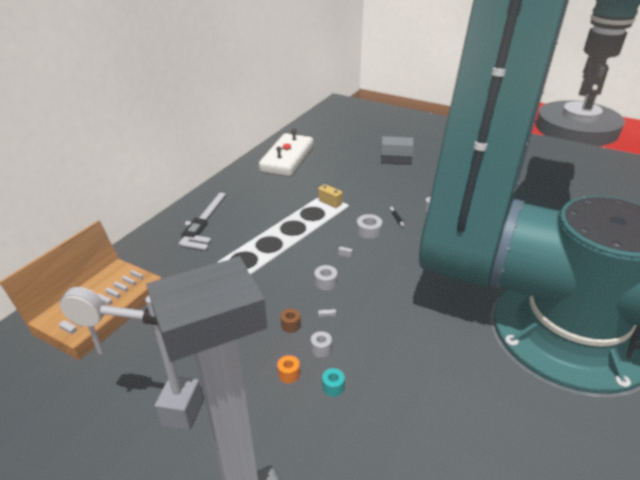

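The steel rings are at top-view pixels (182,312), (277,267), (396,269) and (485,324). The look-alikes are brown (198,267), orange (141,299) and turquoise (146,345). They are coloured, so they are excluded. The brass block is at (427,194), so the smallest ring goes on the right-hand pad at (388,189). Next I measure the positions.

```bash
cat > h.py <<'E'
import cv2,numpy as np
def cast(c,uv,z):
    K=np.array([[c["fx"],0,c["cx"]],[0,c["fy"],c["cy"]],[0,0,1]]); R=np.array(c["R"]);t=np.array(c["t"])
    p=np.asarray(uv,float).reshape(-1,2); s=(p-[c["cx"],c["cy"]])/[c["fx"],c["fy"]]; u=s.copy()
    for _ in range(20): u=s/(1+c["k1"]*(u**2).sum(1,keepdims=True))
    d=np.c_[u,np.ones(len(u))]@R; o=-R.T@t
    return o+d*((z-o[2])/d[:,2])[:,None]
def world(c):
    """per-pixel world points from z_map"""
    h,w=c["z_map"].shape; v,u=np.mgrid[:h,:w]
    o=-np.array(c["R"]).T@c["t"]; p=cast(c,np.c_[u.ravel(),v.ravel()],0)
    f=(p-o); zc=f@np.array(c["R"])[2]; return (o+f*(c["z_map"].ravel()/zc)[:,None]).reshape(h,w,3)
def rings(c,zt=.03):
    """white-ish blobs: outer contour cast on the ring-top plane and circle of it; also depth points at top height"""
    hsv=cv2.cvtColor(c["image"],cv2.COLOR_RGB2HSV); W=world(c); out=[]
    m=((hsv[...,2]>110)&(hsv[...,1]<60)).astype(np.uint8)
    cs,hi=cv2.findContours(m,cv2.RETR_CCOMP,cv2.CHAIN_APPROX_NONE)
    for i,k in enumerate(cs):
        a=cv2.contourArea(k)
        if hi[0][i][3]>=0 or not 60<a<2500 or hi[0][i][2]<0: continue
        hole=cast(c,cs[hi[0][i][2]].reshape(-1,2),zt); outer=cast(c,k.reshape(-1,2),zt)
        mk=np.zeros_like(m); cv2.drawContours(mk,[k],-1,1,-1); P=W[(mk>0)]; P=P[abs(P[:,2]-zt)<.006]
        e=cv2.minEnclosingCircle(outer[:,:2].astype(np.float32)); eh=cv2.minEnclosingCircle(hole[:,:2].astype(np.float32))
        print("blob",k.reshape(-1,2).mean(0).round(),"outer",np.round(e[0],4),"D",round(2e3*e[1]),"hole",np.round(eh[0],4),"D",round(2e3*eh[1]),
          "depth n",len(P), np.round((P[:,:2].min(0)+P[:,:2].max(0))/2,4) if len(P) else "", np.round((P.max(0)-P.min(0))*1e3) if len(P) else "", "z",np.round(np.median(P[:,2]),4) if len(P) else "")
E
python3 - <<'E'
import pickle,cv2,numpy as np; from h import *
c=pickle.load(open("top0.pkl","rb")); rings(c); im=c["image"]
g=cv2.cvtColor(im,cv2.COLOR_RGB2GRAY)
rm=np.zeros_like(g); cv2.fillPoly(rm,[np.array([[222,140],[437,180],[430,220],[213,178]])],1)
m=((g<110)&(rm>0)).astype(np.uint8)
for k in cv2.findContours(m,cv2.RETR_EXTERNAL,cv2.CHAIN_APPROX_NONE)[0]:
    if cv2.contourArea(k)>300:
        w=cast(c,k.reshape(-1,2),.011)[:,:2]; e=cv2.fitEllipse(w.astype(np.float32)*1000); print("pad",k.reshape(-1,2).mean(0).round(),np.round(e[0],1),np.round(e[1],1))
hsv=cv2.cvtColor(im,cv2.COLOR_RGB2HSV)
W=world(c); b=(hsv[...,0]>15)&(hsv[...,0]<32)&(hsv[...,1]>100)&(rm>0); print("block",np.median(W[b],0).round(4))
print("table z",np.median(W[230:250,200:260,2]),"rail z",W[205,375],W[190,250])
cv2.imwrite("pics/crop.png",cv2.resize(im[120:370,110:510,::-1],(800,500),interpolation=cv2.INTER_CUBIC))
E
```

```text
blob [485. 323.] outer [ 0.3776 -0.2675] D 29 hole [ 0.3779 -0.2676] D 12 depth n 165 [ 0.3778 -0.2679] [25. 27. 10.] z 0.0303
blob [182. 312.] outer [0.3888 0.2732] D 40 hole [0.3886 0.2735] D 18 depth n 287 [0.3892 0.2727] [37. 36. 11.] z 0.0307
blob [276. 267.] outer [0.4717 0.1075] D 50 hole [0.4718 0.1076] D 26 depth n 418 [0.472  0.1077] [47. 47. 10.] z 0.0309
blob [396. 269.] outer [ 0.4723 -0.1068] D 62 hole [ 0.4725 -0.1068] D 35 depth n 611 [ 0.4723 -0.1066] [57. 59. 11.] z 0.0309
pad [387. 189.] [622.4 -94.5] [59.9 60.1]
pad [347. 183.] [632.1 -18.9] [60.1 60.5]
pad [303. 175.] [645.8  63.7] [60.2 60.5]
pad [263. 166.] [662.3 139.3] [59.5 60.5]
block [ 0.6055 -0.1568  0.0487]
table z 0.0010082401549903475 rail z [ 0.59265676 -0.0720013   0.00711738] [6.18363466e-01 1.63105676e-01 3.64016565e-04]
```

View pics/crop.png

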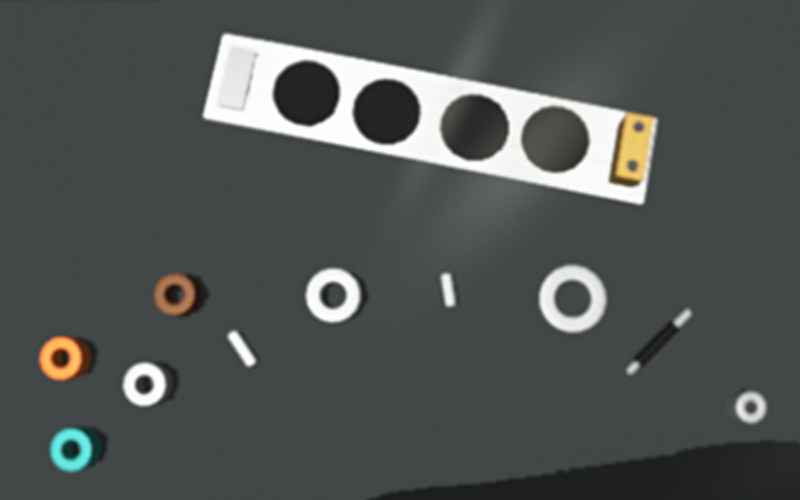

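Ring diameters and heights match the given sizes (28/38/48/60 mm, about 30 mm tall). The pads lie 76, 84 and 77 mm apart. I'm fetching the small ring first, with the jaws across the rail throughout (yaw −9.7°).

```bash
python3 -m handwheel '[{"tx":0.052,"ty":0.049,"tz":-0.01,"rz":0.15,"hand":55},{"tx":0.104,"ty":0.098,"tz":-0.02,"rz":0.3,"hand":55},{"tx":0.156,"ty":0.147,"tz":-0.03,"rz":0.45,"hand":55},{"tx":0.208,"ty":0.196,"tz":-0.04,"rz":0.6,"hand":55},{"tx":0.26,"ty":0.245,"tz":-0.05,"rz":0.748,"hand":55}]' 40
python3 -m handwheel '[{"tx":0.052,"ty":0.049,"tz":-0.03,"rz":0.15,"hand":55},{"tx":0.104,"ty":0.098,"tz":-0.06,"rz":0.3,"hand":55},{"tx":0.156,"ty":0.147,"tz":-0.09,"rz":0.45,"hand":55},{"tx":0.208,"ty":0.196,"tz":-0.12,"rz":0.6,"hand":55},{"tx":0.26,"ty":0.245,"tz":-0.15,"rz":0.748,"hand":55}]'
python3 -m handwheel '[{"hand":55},{"hand":55},{"hand":55},{"hand":55},{"hand":55}]'
```

```text
invalid input at $[0]: expected keys rx, ry, rz, tx, ty, tz, hand
invalid input at $[0]: expected keys rx, ry, rz, tx, ty, tz, hand
invalid input at $[0]: expected keys rx, ry, rz, tx, ty, tz, hand
```

```bash
python3 -m handwheel '[{"rx":0,"ry":0,"tx":0.052,"ty":0.049,"tz":-0.01,"rz":0.15,"hand":55},{"rx":0,"ry":0,"tx":0.104,"ty":0.098,"tz":-0.02,"rz":0.3,"hand":55},{"rx":0,"ry":0,"tx":0.156,"ty":0.147,"tz":-0.03,"rz":0.45,"hand":55},{"rx":0,"ry":0,"tx":0.208,"ty":0.196,"tz":-0.04,"rz":0.6,"hand":55},{"rx":0,"ry":0,"tx":0.26,"ty":0.245,"tz":-0.05,"rz":0.748,"hand":55}]' 40
python3 -m handwheel '[{"rx":0,"ry":0,"tx":0.052,"ty":0.049,"tz":-0.03,"rz":0.15,"hand":55},{"rx":0,"ry":0,"tx":0.104,"ty":0.098,"tz":-0.06,"rz":0.3,"hand":55},{"rx":0,"ry":0,"tx":0.156,"ty":0.147,"tz":-0.09,"rz":0.45,"hand":55},{"rx":0,"ry":0,"tx":0.208,"ty":0.196,"tz":-0.12,"rz":0.6,"hand":55},{"rx":0,"ry":0,"tx":0.26,"ty":0.245,"tz":-0.15,"rz":0.748,"hand":55}]'
python3 -m handwheel '[{"rx":0,"ry":0,"rz":0,"tx":0,"ty":0,"tz":0,"hand":55},{"rx":0,"ry":0,"rz":0,"tx":0,"ty":0,"tz":0,"hand":55},{"rx":0,"ry":0,"rz":0,"tx":0,"ty":0,"tz":0,"hand":55},{"rx":0,"ry":0,"rz":0,"tx":0,"ty":0,"tz":0,"hand":55},{"rx":0,"ry":0,"rz":0,"tx":0,"ty":0,"tz":0,"hand":55}]'
```

```text
t: 0.6
ee_pos: [0.2488, -0.3878, 0.2059]
ee_rot: [-0.0, 0.917, 0.398, 0.0]
wrist_force: [-0.3, -0.4, 0.1]
grip_width: 0.0468
t: 1.1
ee_pos: [0.3788, -0.2653, 0.1306]
ee_rot: [-0.0, 0.763, 0.647, -0.0]
wrist_force: [-0.0, -0.3, -0.4]
grip_width: 0.0469
t: 1.6
ee_pos: [0.3777, -0.2673, 0.1316]
ee_rot: [0.0, 0.765, 0.644, -0.0]
wrist_force: [0.7, -0.9, 0.8]
grip_width: 0.0469
```

```bash
python3 -m handwheel '[{"rx":0,"ry":0,"rz":0,"tx":0,"ty":0,"tz":-0.08,"hand":55},{"rx":0,"ry":0,"rz":0,"tx":0,"ty":0,"tz":-0.16,"hand":55},{"rx":0,"ry":0,"rz":0,"tx":0,"ty":0,"tz":-0.22,"hand":55},{"rx":0,"ry":0,"rz":0,"tx":0,"ty":0,"tz":-0.254,"hand":55},{"rx":0,"ry":0,"rz":0,"tx":0,"ty":0,"tz":-0.254,"hand":55}]'
python3 -m handwheel '[{"rx":0,"ry":0,"rz":0,"tx":0,"ty":0,"tz":0,"hand":20},{"rx":0,"ry":0,"rz":0,"tx":0,"ty":0,"tz":0,"hand":20},{"rx":0,"ry":0,"rz":0,"tx":0,"ty":0,"tz":0,"hand":20},{"rx":0,"ry":0,"rz":0,"tx":0,"ty":0,"tz":0,"hand":20},{"rx":0,"ry":0,"rz":0,"tx":0,"ty":0,"tz":0,"hand":20}]' 40
python3 -m handwheel '[{"rx":0,"ry":0,"rz":0,"tx":0,"ty":0,"tz":0.03,"hand":20},{"rx":0,"ry":0,"rz":0,"tx":0,"ty":0,"tz":0.1,"hand":20},{"rx":0,"ry":0,"rz":0,"tx":0,"ty":0,"tz":0.2,"hand":20},{"rx":0,"ry":0,"rz":0,"tx":0,"ty":0,"tz":0.24,"hand":20},{"rx":0,"ry":0,"rz":0,"tx":0,"ty":0,"tz":0.24,"hand":20}]'
```

```text
t: 2.1
ee_pos: [0.3768, -0.266, 0.0027]
ee_rot: [-0.002, 0.765, 0.644, -0.0]
wrist_force: [-0.8, -0.1, 0.3]
grip_width: 0.0468
t: 2.6
ee_pos: [0.3785, -0.2672, 0.0053]
ee_rot: [0.001, 0.764, 0.645, -0.0]
wrist_force: [-1.0, -0.2, 8.3]
grip_width: 0.0261
t: 3.1
ee_pos: [0.3793, -0.2678, 0.1275]
ee_rot: [0.003, 0.764, 0.645, 0.0]
wrist_force: [0.4, 0.7, -2.8]
grip_width: 0.0259
```

```bash
python3 - <<'E'
from cell import cams,manip; import cv2,numpy as np
a=cams.capture("top");print(manip.state()["ee_pos"],manip.state()["grip_width"],manip.state()["wrist_force"])
b=cams.capture("side")
A=cv2.resize(a["image"][250:400,420:560],(400,430));B=cv2.resize(b["image"][130:330,340:520],(390,430))
cv2.imwrite("pics/g1.png",np.hstack([A,B])[:,:,::-1])
E
```

```text
[ 0.37865176 -0.26712722  0.12556862] 0.02622501199452658 [ 0.13501273  0.59876569 -1.79272278]
```

View pics/g1.png

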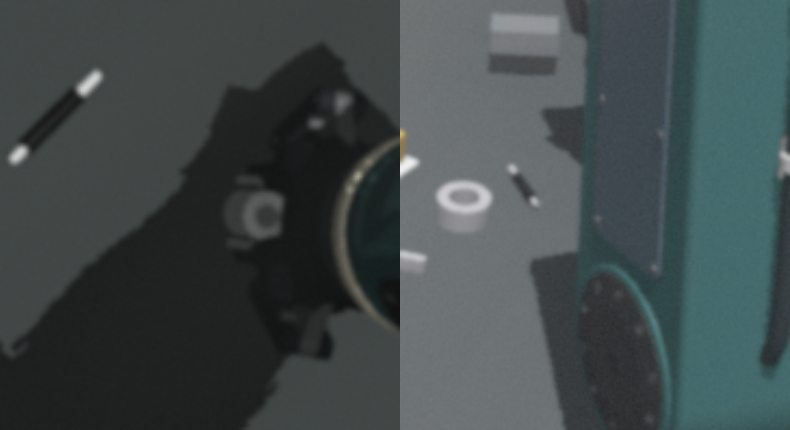

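The small ring is held upright between the pads (left half, around (265,212)). Next I carry it to the pad by the block.

```bash
python3 -m handwheel '[{"rx":0,"ry":0,"rz":0,"tx":0.04,"ty":0.028,"tz":0,"hand":20},{"rx":0,"ry":0,"rz":0,"tx":0.09,"ty":0.064,"tz":0,"hand":20},{"rx":0,"ry":0,"rz":0,"tx":0.145,"ty":0.102,"tz":0,"hand":20},{"rx":0,"ry":0,"rz":0,"tx":0.2,"ty":0.141,"tz":0,"hand":20},{"rx":0,"ry":0,"rz":0,"tx":0.255,"ty":0.18,"tz":0,"hand":20}]'
python3 -m handwheel '[{"rx":0,"ry":0,"rz":0,"tx":0.055,"ty":0.039,"tz":0,"hand":20},{"rx":0,"ry":0,"rz":0,"tx":0.11,"ty":0.078,"tz":0,"hand":20},{"rx":0,"ry":0,"rz":0,"tx":0.165,"ty":0.117,"tz":0,"hand":20},{"rx":0,"ry":0,"rz":0,"tx":0.21,"ty":0.149,"tz":0,"hand":20},{"rx":0,"ry":0,"rz":0,"tx":0.234,"ty":0.165,"tz":0,"hand":20}]'
python3 -m handwheel '[{"rx":0,"ry":0,"rz":0,"tx":0,"ty":0,"tz":-0.06,"hand":20},{"rx":0,"ry":0,"rz":0,"tx":0,"ty":0,"tz":-0.12,"hand":20},{"rx":0,"ry":0,"rz":0,"tx":0,"ty":0,"tz":-0.17,"hand":20},{"rx":0,"ry":0,"rz":0,"tx":0,"ty":0,"tz":-0.2,"hand":20},{"rx":0,"ry":0,"rz":0,"tx":0,"ty":0,"tz":-0.2,"hand":20}]'
python3 - <<'E'
from cell import cams,manip; import cv2,numpy as np
b=cams.capture("side");s=manip.state();print(s["ee_pos"],s["wrist_force"])
cv2.imwrite("pics/p1.png",cv2.resize(b["image"][150:290,210:400],(760,560),interpolation=cv2.INTER_CUBIC)[:,:,::-1])
E
```

```text
t: 3.7
ee_pos: [0.5059, -0.1752, 0.1227]
ee_rot: [-0.001, 0.764, 0.645, -0.0]
wrist_force: [-0.6, -0.5, -0.7]
grip_width: 0.0258
t: 4.2
ee_pos: [0.6233, -0.0924, 0.1221]
ee_rot: [-0.001, 0.764, 0.645, -0.001]
wrist_force: [-0.7, -0.6, -1.0]
grip_width: 0.0264
t: 4.7
ee_pos: [0.6203, -0.0934, 0.0207]
ee_rot: [-0.002, 0.764, 0.645, -0.002]
wrist_force: [0.5, 0.4, -1.4]
grip_width: 0.0262
[ 0.62123923 -0.09370935  0.02246097] [ 0.086854    0.53105095 -0.6126219 ]
```

View pics/p1.png

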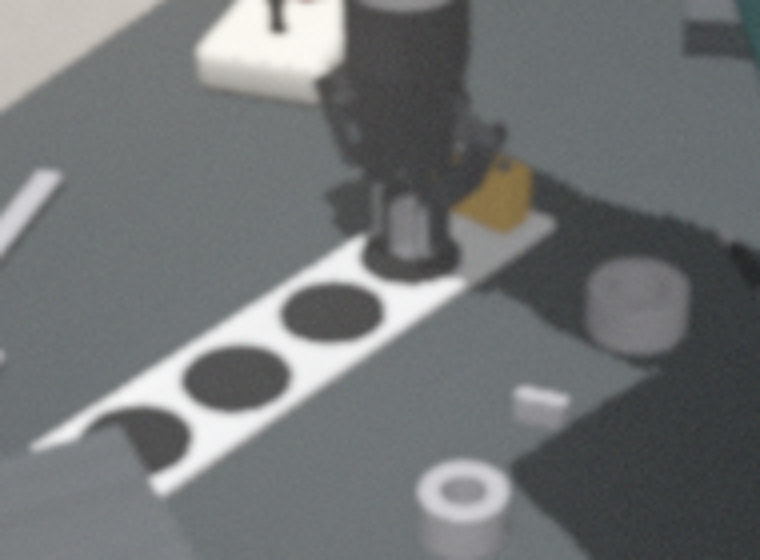

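The ring hangs just above the end pad, centred. Next I lower it slowly.

```bash
python3 -m handwheel '[{"rx":0,"ry":0,"rz":0,"tx":0,"ty":0,"tz":-0.005,"hand":20},{"rx":0,"ry":0,"rz":0,"tx":0,"ty":0,"tz":-0.01,"hand":20},{"rx":0,"ry":0,"rz":0,"tx":0,"ty":0,"tz":-0.014,"hand":20},{"rx":0,"ry":0,"rz":0,"tx":0,"ty":0,"tz":-0.017,"hand":20},{"rx":0,"ry":0,"rz":0,"tx":0,"ty":0,"tz":-0.017,"hand":20}]'
python3 -m handwheel '[{"rx":0,"ry":0,"rz":0,"tx":0,"ty":0,"tz":0,"hand":20},{"rx":0,"ry":0,"rz":0,"tx":0,"ty":0,"tz":0,"hand":20},{"rx":0,"ry":0,"rz":0,"tx":0,"ty":0,"tz":0,"hand":20},{"rx":0,"ry":0,"rz":0,"tx":0,"ty":0,"tz":0,"hand":20},{"rx":0,"ry":0,"rz":0,"tx":0,"ty":0,"tz":0,"hand":20}]'
```

```text
t: 5.25
ee_pos: [0.6227, -0.0941, 0.0164]
ee_rot: [0.0, 0.764, 0.645, 0.0]
wrist_force: [-1.3, 1.2, 5.2]
grip_width: 0.0256
t: 5.75
ee_pos: [0.6227, -0.0941, 0.0164]
ee_rot: [0.0, 0.764, 0.645, 0.0]
wrist_force: [-1.3, 0.4, 6.4]
grip_width: 0.0261
```

```bash
python3 -m handwheel '[{"rx":0,"ry":0,"rz":0,"tx":0,"ty":0,"tz":0,"hand":36},{"rx":0,"ry":0,"rz":0,"tx":0,"ty":0,"tz":0,"hand":42},{"rx":0,"ry":0,"rz":0,"tx":0,"ty":0,"tz":0,"hand":50},{"rx":0,"ry":0,"rz":0,"tx":0,"ty":0,"tz":0,"hand":55},{"rx":0,"ry":0,"rz":0,"tx":0,"ty":0,"tz":0,"hand":55}]'
python3 -m handwheel '[{"rx":0,"ry":0,"rz":0,"tx":0,"ty":0,"tz":0.03,"hand":55},{"rx":0,"ry":0,"rz":0,"tx":0,"ty":0,"tz":0.08,"hand":55},{"rx":0,"ry":0,"rz":0,"tx":0,"ty":0,"tz":0.15,"hand":55},{"rx":0,"ry":0,"rz":0,"tx":0,"ty":0,"tz":0.2,"hand":60},{"rx":0,"ry":0,"rz":0,"tx":0,"ty":0,"tz":0.229,"hand":70}]'
```

```text
t: 6.25
ee_pos: [0.6225, -0.0941, 0.0157]
ee_rot: [-0.0, 0.764, 0.645, -0.0]
wrist_force: [0.3, 0.5, -0.1]
grip_width: 0.047
t: 6.75
ee_pos: [0.6232, -0.0942, 0.1326]
ee_rot: [0.001, 0.764, 0.645, 0.001]
wrist_force: [0.3, 0.1, -0.2]
grip_width: 0.0596
```

```bash
python3 -m handwheel '[{"rx":0,"ry":0,"rz":0,"tx":-0.04,"ty":0.06,"tz":0,"hand":70},{"rx":0,"ry":0,"rz":0,"tx":-0.08,"ty":0.13,"tz":0,"hand":70},{"rx":0,"ry":0,"rz":0,"tx":-0.13,"ty":0.21,"tz":0,"hand":70},{"rx":0,"ry":0,"rz":0,"tx":-0.18,"ty":0.29,"tz":0,"hand":70},{"rx":0,"ry":0,"rz":0,"tx":-0.23,"ty":0.37,"tz":0,"hand":70}]'
python3 -m handwheel '[{"rx":0,"ry":0,"rz":0,"tx":-0.05,"ty":0.08,"tz":0,"hand":70},{"rx":0,"ry":0,"rz":0,"tx":-0.1,"ty":0.16,"tz":0,"hand":70},{"rx":0,"ry":0,"rz":0,"tx":-0.15,"ty":0.24,"tz":0,"hand":70},{"rx":0,"ry":0,"rz":0,"tx":-0.2,"ty":0.31,"tz":0,"hand":70},{"rx":0,"ry":0,"rz":0,"tx":-0.237,"ty":0.365,"tz":0,"hand":70}]'
python3 -m handwheel '[{"rx":0,"ry":0,"rz":0,"tx":0,"ty":0,"tz":-0.04,"hand":70},{"rx":0,"ry":0,"rz":0,"tx":0,"ty":0,"tz":-0.08,"hand":70},{"rx":0,"ry":0,"rz":0,"tx":0,"ty":0,"tz":-0.12,"hand":70},{"rx":0,"ry":0,"rz":0,"tx":0,"ty":0,"tz":-0.14,"hand":70},{"rx":0,"ry":0,"rz":0,"tx":0,"ty":0,"tz":-0.14,"hand":70}]'
python3 - <<'E'
from cell import cams,manip; import cv2,numpy as np; from h import *
b=cams.capture("side");a=cams.capture("top");s=manip.state();print(s["ee_pos"],s["wrist_force"]); 
cv2.imwrite("pics/p2.png",np.vstack([cv2.resize(a["image"][130:350,110:510],(520,286)),cv2.resize(b["image"][170:390,210:400],(520,602))[60:360]])[:,:,::-1])
W=world(a)
for z,box in((.041,(170,215,365,415)),):
    p=W[box[0]:box[1],box[2]:box[3]].reshape(-1,3); p=p[abs(p[:,2]-z)<.006]; print(len(p),(p.min(0)+p.max(0))/2,np.ptp(p,axis=0),np.median(p,0))
E
```

```text
t: 7.25
ee_pos: [0.5064, 0.0922, 0.1303]
ee_rot: [0.0, 0.764, 0.645, 0.0]
wrist_force: [-0.3, 0.5, -0.8]
grip_width: 0.0599
t: 7.75
ee_pos: [0.3874, 0.2751, 0.1305]
ee_rot: [-0.0, 0.764, 0.645, 0.0]
wrist_force: [0.8, -0.5, 0.2]
grip_width: 0.0597
t: 8.25
ee_pos: [0.3884, 0.2731, 0.0595]
ee_rot: [-0.0, 0.764, 0.645, -0.001]
wrist_force: [0.4, -0.2, 0.5]
grip_width: 0.0598
[0.38931123 0.27349064 0.06080571] [0.3563575  0.06669037 0.4282513 ]
160 [ 0.62272397 -0.09426261  0.04063395] [0.02678972 0.02698037 0.01061398] [ 0.62247177 -0.09478206  0.04188297]
```

View pics/p2.png

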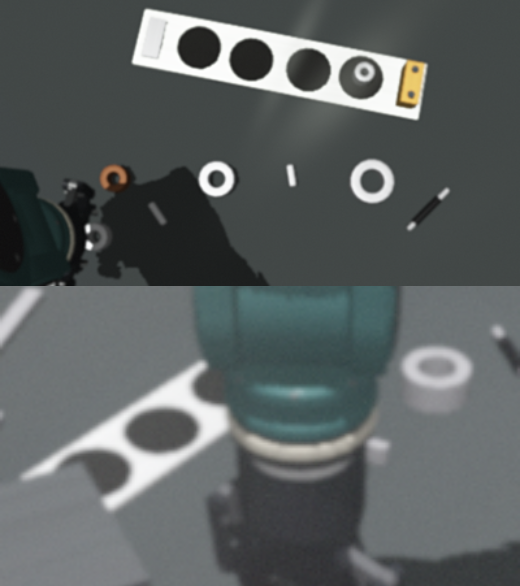

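The small ring stands at (0.6227,−0.0943), and its pad centre is (0.6224,−0.0945). The jaws straddle the white medium ring, clear of the brown one. Next I grip it.

```bash
python3 -m handwheel '[{"rx":0,"ry":0,"rz":0,"tx":0,"ty":0,"tz":-0.04,"hand":70},{"rx":0,"ry":0,"rz":0,"tx":0,"ty":0,"tz":-0.08,"hand":70},{"rx":0,"ry":0,"rz":0,"tx":0,"ty":0,"tz":-0.1,"hand":70},{"rx":0,"ry":0,"rz":0,"tx":0,"ty":0,"tz":-0.113,"hand":70},{"rx":0,"ry":0,"rz":0,"tx":0,"ty":0,"tz":-0.113,"hand":70}]'
python3 -m handwheel '[{"rx":0,"ry":0,"rz":0,"tx":0,"ty":0,"tz":0,"hand":32},{"rx":0,"ry":0,"rz":0,"tx":0,"ty":0,"tz":0,"hand":32},{"rx":0,"ry":0,"rz":0,"tx":0,"ty":0,"tz":0,"hand":32},{"rx":0,"ry":0,"rz":0,"tx":0,"ty":0,"tz":0,"hand":32},{"rx":0,"ry":0,"rz":0,"tx":0,"ty":0,"tz":0,"hand":32}]' 40
python3 -m handwheel '[{"rx":0,"ry":0,"rz":0,"tx":0,"ty":0,"tz":0.03,"hand":32},{"rx":0,"ry":0,"rz":0,"tx":0,"ty":0,"tz":0.08,"hand":32},{"rx":0,"ry":0,"rz":0,"tx":0,"ty":0,"tz":0.15,"hand":32},{"rx":0,"ry":0,"rz":0,"tx":0,"ty":0,"tz":0.22,"hand":32},{"rx":0,"ry":0,"rz":0,"tx":0,"ty":0,"tz":0.253,"hand":32}]'
```

```text
t: 8.85
ee_pos: [0.3891, 0.2734, 0.0038]
ee_rot: [-0.0, 0.764, 0.645, -0.0]
wrist_force: [0.6, 0.1, -0.0]
grip_width: 0.0598
t: 9.35
ee_pos: [0.3895, 0.2737, 0.0047]
ee_rot: [0.0, 0.764, 0.645, 0.001]
wrist_force: [-0.9, -1.0, 7.7]
grip_width: 0.0368
t: 9.85
ee_pos: [0.3899, 0.2739, 0.1336]
ee_rot: [0.0, 0.764, 0.645, 0.002]
wrist_force: [1.1, -0.3, -2.6]
grip_width: 0.0368
```

```bash
python3 -m handwheel '[{"rx":0,"ry":0,"rz":0,"tx":0.04,"ty":-0.048,"tz":0,"hand":32},{"rx":0,"ry":0,"rz":0,"tx":0.09,"ty":-0.108,"tz":0,"hand":32},{"rx":0,"ry":0,"rz":0,"tx":0.14,"ty":-0.168,"tz":0,"hand":32},{"rx":0,"ry":0,"rz":0,"tx":0.19,"ty":-0.228,"tz":0,"hand":32},{"rx":0,"ry":0,"rz":0,"tx":0.24,"ty":-0.288,"tz":0,"hand":32}]'
python3 -m handwheel '[{"rx":0,"ry":0,"rz":0,"tx":0.055,"ty":-0.066,"tz":0,"hand":32},{"rx":0,"ry":0,"rz":0,"tx":0.11,"ty":-0.132,"tz":0,"hand":32},{"rx":0,"ry":0,"rz":0,"tx":0.165,"ty":-0.198,"tz":0,"hand":32},{"rx":0,"ry":0,"rz":0,"tx":0.215,"ty":-0.258,"tz":0,"hand":32},{"rx":0,"ry":0,"rz":0,"tx":0.246,"ty":-0.296,"tz":0,"hand":32}]'
python3 -m handwheel '[{"rx":0,"ry":0,"rz":0,"tx":0,"ty":0,"tz":-0.06,"hand":32},{"rx":0,"ry":0,"rz":0,"tx":0,"ty":0,"tz":-0.12,"hand":32},{"rx":0,"ry":0,"rz":0,"tx":0,"ty":0,"tz":-0.17,"hand":32},{"rx":0,"ry":0,"rz":0,"tx":0,"ty":0,"tz":-0.2,"hand":32},{"rx":0,"ry":0,"rz":0,"tx":0,"ty":0,"tz":-0.2,"hand":32}]'
python3 -m handwheel '[{"rx":0,"ry":0,"rz":0,"tx":0,"ty":0,"tz":-0.01,"hand":32},{"rx":0,"ry":0,"rz":0,"tx":0,"ty":0,"tz":-0.018,"hand":32},{"rx":0,"ry":0,"rz":0,"tx":0,"ty":0,"tz":-0.024,"hand":32},{"rx":0,"ry":0,"rz":0,"tx":0,"ty":0,"tz":-0.029,"hand":32},{"rx":0,"ry":0,"rz":0,"tx":0,"ty":0,"tz":-0.029,"hand":32}]'
```

```text
t: 10.35
ee_pos: [0.5099, 0.1281, 0.1309]
ee_rot: [0.0, 0.764, 0.645, 0.0]
wrist_force: [0.7, 0.4, -1.8]
grip_width: 0.0366
t: 10.85
ee_pos: [0.6335, -0.0209, 0.1306]
ee_rot: [0.0, 0.765, 0.644, 0.0]
wrist_force: [0.5, -0.4, -1.8]
grip_width: 0.0365
t: 11.35
ee_pos: [0.6308, -0.0184, 0.0287]
ee_rot: [-0.001, 0.764, 0.645, -0.001]
wrist_force: [-0.0, 0.8, -1.9]
grip_width: 0.0369
t: 11.85
ee_pos: [0.6322, -0.0186, 0.0159]
ee_rot: [0.0, 0.764, 0.645, 0.0]
wrist_force: [0.3, -0.2, -1.6]
grip_width: 0.0367
```

```bash
python3 -m handwheel '[{"rx":0,"ry":0,"rz":0,"tx":0,"ty":0,"tz":-0.001,"hand":32},{"rx":0,"ry":0,"rz":0,"tx":0,"ty":0,"tz":-0.002,"hand":32},{"rx":0,"ry":0,"rz":0,"tx":0,"ty":0,"tz":-0.003,"hand":32},{"rx":0,"ry":0,"rz":0,"tx":0,"ty":0,"tz":-0.003,"hand":32},{"rx":0,"ry":0,"rz":0,"tx":0,"ty":0,"tz":-0.003,"hand":32}]'
```

```text
t: 12.35
ee_pos: [0.6322, -0.0186, 0.0157]
ee_rot: [0.0, 0.764, 0.645, 0.0]
wrist_force: [-6.8, 1.5, 17.2]
grip_width: 0.0366
```

```bash
python3 -m handwheel '[{"rx":0,"ry":0,"rz":0,"tx":0,"ty":0,"tz":0.001,"hand":32},{"rx":0,"ry":0,"rz":0,"tx":0,"ty":0,"tz":0.001,"hand":48},{"rx":0,"ry":0,"rz":0,"tx":0,"ty":0,"tz":0.001,"hand":56},{"rx":0,"ry":0,"rz":0,"tx":0,"ty":0,"tz":0.001,"hand":66},{"rx":0,"ry":0,"rz":0,"tx":0,"ty":0,"tz":0.001,"hand":66}]'
python3 -m handwheel '[{"rx":0,"ry":0,"rz":0,"tx":0,"ty":0,"tz":0.03,"hand":66},{"rx":0,"ry":0,"rz":0,"tx":0,"ty":0,"tz":0.08,"hand":66},{"rx":0,"ry":0,"rz":0,"tx":0,"ty":0,"tz":0.15,"hand":66},{"rx":0,"ry":0,"rz":0,"tx":0,"ty":0,"tz":0.2,"hand":75},{"rx":0,"ry":0,"rz":0,"tx":0,"ty":0,"tz":0.231,"hand":82}]'
python3 -m handwheel '[{"rx":0,"ry":0,"rz":0,"tx":-0.06,"ty":0.047,"tz":0,"hand":82},{"rx":0,"ry":0,"rz":0,"tx":-0.12,"ty":0.095,"tz":0,"hand":82},{"rx":0,"ry":0,"rz":0,"tx":-0.19,"ty":0.15,"tz":0,"hand":82},{"rx":0,"ry":0,"rz":0,"tx":-0.26,"ty":0.205,"tz":0,"hand":82},{"rx":0,"ry":0,"rz":0,"tx":-0.321,"ty":0.253,"tz":0,"hand":82}]'
python3 -m handwheel '[{"rx":0,"ry":0,"rz":0,"tx":0,"ty":0,"tz":-0.04,"hand":82},{"rx":0,"ry":0,"rz":0,"tx":0,"ty":0,"tz":-0.08,"hand":82},{"rx":0,"ry":0,"rz":0,"tx":0,"ty":0,"tz":-0.12,"hand":82},{"rx":0,"ry":0,"rz":0,"tx":0,"ty":0,"tz":-0.14,"hand":82},{"rx":0,"ry":0,"rz":0,"tx":0,"ty":0,"tz":-0.14,"hand":82}]'
cat > chk.py <<'E'
import sys
from cell import cams,manip; import cv2,numpy as np; from h import *
b=cams.capture("side");a=cams.capture("top");s=manip.state();print(s["ee_pos"],s["wrist_force"],s["t"])
cv2.imwrite("pics/"+sys.argv[1],np.vstack([cv2.resize(a["image"][130:350,110:510],(520,286)),cv2.resize(b["image"][170:390,210:400],(520,602))[:310]])[:,:,::-1])
W=world(a).reshape(-1,3)
for c in((.6224,-.0945),(.6321,-.0189),(.6458,.0637),(.6623,.1393)):
    p=W[(abs(W[:,2]-.041)<.006)&(np.hypot(*(W[:,:2]-c).T)<.037)]
    if len(p)>50: print("pad",c,"ring at",((p.min(0)+p.max(0))/2)[:2].round(4),np.ptp(p,axis=0)[:2].round(3),np.median(p[:,2]).round(4))
E
python3 chk.py p3.png
```

```text
t: 12.85
ee_pos: [0.6321, -0.0185, 0.0147]
ee_rot: [-0.0, 0.764, 0.645, -0.0]
wrist_force: [-0.9, -0.2, 0.2]
grip_width: 0.0563
t: 13.35
ee_pos: [0.6326, -0.0186, 0.1324]
ee_rot: [0.001, 0.764, 0.645, 0.001]
wrist_force: [-0.4, -0.0, -0.4]
grip_width: 0.0698
t: 13.85
ee_pos: [0.4697, 0.1089, 0.1303]
ee_rot: [-0.0, 0.764, 0.645, 0.0]
wrist_force: [0.3, 0.7, -1.6]
grip_width: 0.0701
t: 14.35
ee_pos: [0.4709, 0.1079, 0.0594]
ee_rot: [-0.001, 0.764, 0.645, -0.001]
wrist_force: [0.2, -0.3, 0.5]
grip_width: 0.0697
[0.47185631 0.107887   0.0607783 ] [-0.0446214  -1.01084795 -0.1235113 ] 14.45
pad (0.6224, -0.0945) ring at [ 0.6228 -0.0943] [0.027 0.027] 0.0417
pad (0.6321, -0.0189) ring at [ 0.6328 -0.0189] [0.038 0.036] 0.0419
```

View pics/p3.png

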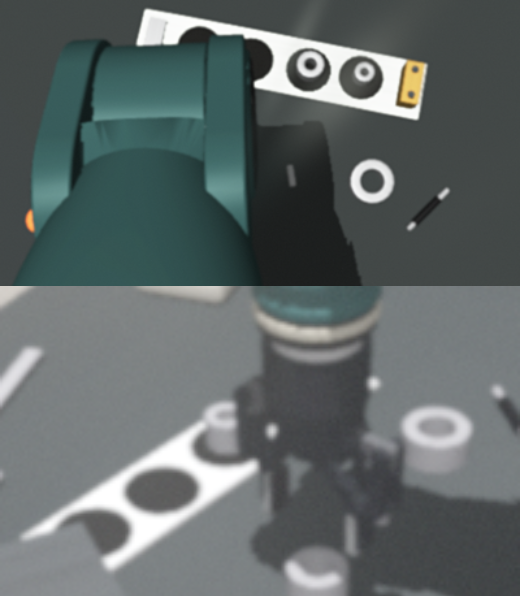

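Rings 1 and 2 stand within 1 mm of their pad centres. The jaws now straddle the large ring (lower view, around (316,570)). Next I grip it and carry it.

```bash
python3 -m handwheel '[{"rx":0,"ry":0,"rz":0,"tx":0,"ty":0,"tz":-0.04,"hand":82},{"rx":0,"ry":0,"rz":0,"tx":0,"ty":0,"tz":-0.08,"hand":82},{"rx":0,"ry":0,"rz":0,"tx":0,"ty":0,"tz":-0.105,"hand":82},{"rx":0,"ry":0,"rz":0,"tx":0,"ty":0,"tz":-0.117,"hand":82},{"rx":0,"ry":0,"rz":0,"tx":0,"ty":0,"tz":-0.117,"hand":82}]'
python3 -m handwheel '[{"rx":0,"ry":0,"rz":0,"tx":0,"ty":0,"tz":0,"hand":44},{"rx":0,"ry":0,"rz":0,"tx":0,"ty":0,"tz":0,"hand":44},{"rx":0,"ry":0,"rz":0,"tx":0,"ty":0,"tz":0,"hand":44},{"rx":0,"ry":0,"rz":0,"tx":0,"ty":0,"tz":0,"hand":44},{"rx":0,"ry":0,"rz":0,"tx":0,"ty":0,"tz":0,"hand":44}]' 40
python3 -m handwheel '[{"rx":0,"ry":0,"rz":0,"tx":0,"ty":0,"tz":0.03,"hand":44},{"rx":0,"ry":0,"rz":0,"tx":0,"ty":0,"tz":0.08,"hand":44},{"rx":0,"ry":0,"rz":0,"tx":0,"ty":0,"tz":0.15,"hand":44},{"rx":0,"ry":0,"rz":0,"tx":0,"ty":0,"tz":0.2,"hand":44},{"rx":0,"ry":0,"rz":0,"tx":0,"ty":0,"tz":0.217,"hand":44}]'
```

```text
t: 14.95
ee_pos: [0.4717, 0.1079, 0.0019]
ee_rot: [-0.0, 0.764, 0.645, -0.0]
wrist_force: [0.0, 0.0, 1.1]
grip_width: 0.0699
t: 15.45
ee_pos: [0.4722, 0.108, 0.0029]
ee_rot: [0.001, 0.764, 0.645, 0.001]
wrist_force: [-1.7, -0.5, 8.3]
grip_width: 0.0465
t: 15.95
ee_pos: [0.4727, 0.108, 0.1129]
ee_rot: [0.001, 0.764, 0.645, 0.002]
wrist_force: [0.8, -0.7, -4.5]
grip_width: 0.0463
```

```bash
python3 -m handwheel '[{"rx":0,"ry":0,"rz":0,"tx":0.06,"ty":-0.015,"tz":0,"hand":44},{"rx":0,"ry":0,"rz":0,"tx":0.14,"ty":-0.035,"tz":0,"hand":44},{"rx":0,"ry":0,"rz":0,"tx":0.22,"ty":-0.055,"tz":0,"hand":44},{"rx":0,"ry":0,"rz":0,"tx":0.3,"ty":-0.075,"tz":0,"hand":44},{"rx":0,"ry":0,"rz":0,"tx":0.348,"ty":-0.087,"tz":0,"hand":44}]'
python3 -m handwheel '[{"rx":0,"ry":0,"rz":0,"tx":0,"ty":0,"tz":-0.04,"hand":44},{"rx":0,"ry":0,"rz":0,"tx":0,"ty":0,"tz":-0.09,"hand":44},{"rx":0,"ry":0,"rz":0,"tx":0,"ty":0,"tz":-0.14,"hand":44},{"rx":0,"ry":0,"rz":0,"tx":0,"ty":0,"tz":-0.164,"hand":44},{"rx":0,"ry":0,"rz":0,"tx":0,"ty":0,"tz":-0.164,"hand":44}]'
python3 -m handwheel '[{"rx":0,"ry":0,"rz":0,"tx":0,"ty":0,"tz":-0.01,"hand":44},{"rx":0,"ry":0,"rz":0,"tx":0,"ty":0,"tz":-0.018,"hand":44},{"rx":0,"ry":0,"rz":0,"tx":0,"ty":0,"tz":-0.024,"hand":44},{"rx":0,"ry":0,"rz":0,"tx":0,"ty":0,"tz":-0.029,"hand":44},{"rx":0,"ry":0,"rz":0,"tx":0,"ty":0,"tz":-0.029,"hand":44}]'
python3 -m handwheel '[{"rx":0,"ry":0,"rz":0,"tx":0,"ty":0,"tz":-0.001,"hand":44},{"rx":0,"ry":0,"rz":0,"tx":0,"ty":0,"tz":-0.001,"hand":44},{"rx":0,"ry":0,"rz":0,"tx":0,"ty":0,"tz":-0.001,"hand":44},{"rx":0,"ry":0,"rz":0,"tx":0,"ty":0,"tz":-0.001,"hand":44},{"rx":0,"ry":0,"rz":0,"tx":0,"ty":0,"tz":-0.001,"hand":44}]'
```

```text
t: 16.45
ee_pos: [0.6477, 0.0635, 0.1089]
ee_rot: [-0.0, 0.764, 0.645, -0.0]
wrist_force: [-0.4, 0.9, -4.0]
grip_width: 0.0462
t: 16.95
ee_pos: [0.6443, 0.0645, 0.0264]
ee_rot: [-0.001, 0.764, 0.645, -0.001]
wrist_force: [0.0, 0.7, -3.2]
grip_width: 0.0467
t: 17.45
ee_pos: [0.6457, 0.0644, 0.014]
ee_rot: [0.0, 0.764, 0.645, 0.0]
wrist_force: [0.5, 0.0, -2.9]
grip_width: 0.0467
t: 17.95
ee_pos: [0.6457, 0.0645, 0.0139]
ee_rot: [0.0, 0.764, 0.645, 0.0]
wrist_force: [-2.6, -0.4, 5.1]
grip_width: 0.0469
```

```bash
python3 -m handwheel '[{"rx":0,"ry":0,"rz":0,"tx":0,"ty":0,"tz":0,"hand":58},{"rx":0,"ry":0,"rz":0,"tx":0,"ty":0,"tz":0,"hand":66},{"rx":0,"ry":0,"rz":0,"tx":0,"ty":0,"tz":0,"hand":74},{"rx":0,"ry":0,"rz":0,"tx":0,"ty":0,"tz":0,"hand":78},{"rx":0,"ry":0,"rz":0,"tx":0,"ty":0,"tz":0,"hand":78}]'
python3 -m handwheel '[{"rx":0,"ry":0,"rz":0,"tx":0,"ty":0,"tz":0.03,"hand":78},{"rx":0,"ry":0,"rz":0,"tx":0,"ty":0,"tz":0.08,"hand":78},{"rx":0,"ry":0,"rz":0,"tx":0,"ty":0,"tz":0.15,"hand":78},{"rx":0,"ry":0,"rz":0,"tx":0,"ty":0,"tz":0.2,"hand":86},{"rx":0,"ry":0,"rz":0,"tx":0,"ty":0,"tz":0.234,"hand":97}]'
python3 -m handwheel '[{"rx":0,"ry":0,"rz":0,"tx":-0.05,"ty":-0.049,"tz":0,"hand":97},{"rx":0,"ry":0,"rz":0,"tx":-0.11,"ty":-0.108,"tz":0,"hand":97},{"rx":0,"ry":0,"rz":0,"tx":-0.17,"ty":-0.167,"tz":0,"hand":97},{"rx":0,"ry":0,"rz":0,"tx":-0.23,"ty":-0.226,"tz":0,"hand":97},{"rx":0,"ry":0,"rz":0,"tx":-0.29,"ty":-0.286,"tz":0,"hand":97}]'
python3 -m handwheel '[{"rx":0,"ry":0,"rz":0,"tx":-0.056,"ty":-0.055,"tz":0,"hand":97},{"rx":0,"ry":0,"rz":0,"tx":-0.056,"ty":-0.055,"tz":-0.04,"hand":97},{"rx":0,"ry":0,"rz":0,"tx":-0.056,"ty":-0.055,"tz":-0.09,"hand":97},{"rx":0,"ry":0,"rz":0,"tx":-0.056,"ty":-0.055,"tz":-0.12,"hand":97},{"rx":0,"ry":0,"rz":0,"tx":-0.056,"ty":-0.055,"tz":-0.12,"hand":97}]'
python3 chk.py p4.png
```

```text
t: 18.45
ee_pos: [0.6456, 0.0644, 0.0132]
ee_rot: [-0.0, 0.764, 0.645, -0.0]
wrist_force: [0.4, 0.3, 0.1]
grip_width: 0.0664
t: 18.95
ee_pos: [0.6461, 0.0644, 0.1324]
ee_rot: [0.001, 0.764, 0.645, 0.001]
wrist_force: [0.9, 0.2, -0.3]
grip_width: 0.083
t: 19.45
ee_pos: [0.4993, -0.0794, 0.1303]
ee_rot: [0.0, 0.764, 0.645, 0.0]
wrist_force: [0.3, -0.3, 0.1]
grip_width: 0.0826
t: 19.95
ee_pos: [0.4714, -0.1057, 0.0689]
ee_rot: [-0.001, 0.764, 0.645, -0.001]
wrist_force: [-0.6, 0.7, 0.3]
grip_width: 0.083
[ 0.47264881 -0.10603983  0.07070879] [-0.52450348 -0.4352319  -0.12572695] 20.05
pad (0.6224, -0.0945) ring at [ 0.6228 -0.0943] [0.027 0.027] 0.0416
pad (0.6321, -0.0189) ring at [ 0.6331 -0.0188] [0.038 0.036] 0.042
pad (0.6458, 0.0637) ring at [0.6456 0.0638] [0.046 0.046] 0.042
```

View pics/p4.png

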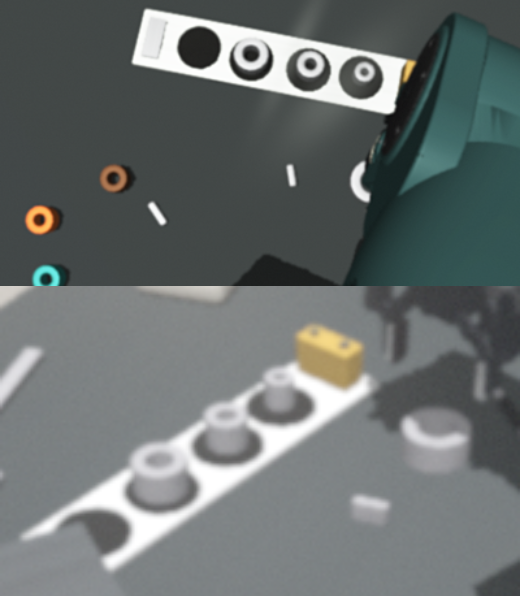

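Three rings are placed, all centred on their pads. The largest is under the jaws (lower view, around (436,440)).

```bash
python3 -m handwheel '[{"rx":0,"ry":0,"rz":0,"tx":0,"ty":0,"tz":-0.05,"hand":97},{"rx":0,"ry":0,"rz":0,"tx":0,"ty":0,"tz":-0.1,"hand":97},{"rx":0,"ry":0,"rz":0,"tx":0,"ty":0,"tz":-0.128,"hand":97},{"rx":0,"ry":0,"rz":0,"tx":0,"ty":0,"tz":-0.14,"hand":97},{"rx":0,"ry":0,"rz":0,"tx":0,"ty":0,"tz":-0.14,"hand":97}]'
python3 -m handwheel '[{"rx":0,"ry":0,"rz":0,"tx":0,"ty":0,"tz":0,"hand":58},{"rx":0,"ry":0,"rz":0,"tx":0,"ty":0,"tz":0,"hand":58},{"rx":0,"ry":0,"rz":0,"tx":0,"ty":0,"tz":0,"hand":58},{"rx":0,"ry":0,"rz":0,"tx":0,"ty":0,"tz":0,"hand":58},{"rx":0,"ry":0,"rz":0,"tx":0,"ty":0,"tz":0,"hand":58}]' 45
python3 -m handwheel '[{"rx":0,"ry":0,"rz":0,"tx":0,"ty":0,"tz":0.03,"hand":58},{"rx":0,"ry":0,"rz":0,"tx":0,"ty":0,"tz":0.08,"hand":58},{"rx":0,"ry":0,"rz":0,"tx":0,"ty":0,"tz":0.15,"hand":58},{"rx":0,"ry":0,"rz":0,"tx":0,"ty":0,"tz":0.22,"hand":58},{"rx":0,"ry":0,"rz":0,"tx":0,"ty":0,"tz":0.24,"hand":58}]'
```

```text
t: 20.55
ee_pos: [0.4728, -0.1061, 0.0006]
ee_rot: [0.0, 0.764, 0.645, 0.0]
wrist_force: [0.2, -0.3, -0.3]
grip_width: 0.0828
t: 21.05
ee_pos: [0.4731, -0.1063, 0.0015]
ee_rot: [0.001, 0.764, 0.645, 0.0]
wrist_force: [-3.4, 1.0, 11.5]
grip_width: 0.0579
t: 21.55
ee_pos: [0.4738, -0.1065, 0.1237]
ee_rot: [0.002, 0.764, 0.645, 0.001]
wrist_force: [1.1, 1.2, -6.4]
grip_width: 0.0577
```

```bash
python3 -m handwheel '[{"rx":0,"ry":0,"rz":0,"tx":0.03,"ty":0.039,"tz":0,"hand":58},{"rx":0,"ry":0,"rz":0,"tx":0.07,"ty":0.09,"tz":0,"hand":58},{"rx":0,"ry":0,"rz":0,"tx":0.115,"ty":0.148,"tz":0,"hand":58},{"rx":0,"ry":0,"rz":0,"tx":0.16,"ty":0.206,"tz":0,"hand":58},{"rx":0,"ry":0,"rz":0,"tx":0.205,"ty":0.264,"tz":0,"hand":58}]'
python3 -m handwheel '[{"rx":0,"ry":0,"rz":0,"tx":0.045,"ty":0.058,"tz":0,"hand":58},{"rx":0,"ry":0,"rz":0,"tx":0.09,"ty":0.116,"tz":0,"hand":58},{"rx":0,"ry":0,"rz":0,"tx":0.13,"ty":0.168,"tz":0,"hand":58},{"rx":0,"ry":0,"rz":0,"tx":0.16,"ty":0.208,"tz":0,"hand":58},{"rx":0,"ry":0,"rz":0,"tx":0.174,"ty":0.227,"tz":0,"hand":58}]'
python3 -m handwheel '[{"rx":0,"ry":0,"rz":0,"tx":0,"ty":0,"tz":-0.06,"hand":58},{"rx":0,"ry":0,"rz":0,"tx":0,"ty":0,"tz":-0.12,"hand":58},{"rx":0,"ry":0,"rz":0,"tx":0,"ty":0,"tz":-0.165,"hand":58},{"rx":0,"ry":0,"rz":0,"tx":0,"ty":0,"tz":-0.188,"hand":58},{"rx":0,"ry":0,"rz":0,"tx":0,"ty":0,"tz":-0.188,"hand":58}]'
python3 -m handwheel '[{"rx":0,"ry":0,"rz":0,"tx":0,"ty":0,"tz":-0.01,"hand":58},{"rx":0,"ry":0,"rz":0,"tx":0,"ty":0,"tz":-0.018,"hand":58},{"rx":0,"ry":0,"rz":0,"tx":0,"ty":0,"tz":-0.024,"hand":58},{"rx":0,"ry":0,"rz":0,"tx":0,"ty":0,"tz":-0.028,"hand":58},{"rx":0,"ry":0,"rz":0,"tx":0,"ty":0,"tz":-0.028,"hand":58}]'
python3 -m handwheel '[{"rx":0,"ry":0,"rz":0,"tx":0,"ty":0,"tz":-0.001,"hand":58},{"rx":0,"ry":0,"rz":0,"tx":0,"ty":0,"tz":-0.001,"hand":58},{"rx":0,"ry":0,"rz":0,"tx":0,"ty":0,"tz":-0.001,"hand":58},{"rx":0,"ry":0,"rz":0,"tx":0,"ty":0,"tz":-0.001,"hand":58},{"rx":0,"ry":0,"rz":0,"tx":0,"ty":0,"tz":-0.001,"hand":58}]'
```

```text
t: 22.05
ee_pos: [0.5754, 0.0273, 0.1195]
ee_rot: [-0.0, 0.764, 0.645, -0.0]
wrist_force: [-0.0, -1.9, -4.3]
grip_width: 0.0577
t: 22.55
ee_pos: [0.6626, 0.1411, 0.1189]
ee_rot: [-0.0, 0.764, 0.645, -0.0]
wrist_force: [-0.6, -0.7, -4.3]
grip_width: 0.058
t: 23.05
ee_pos: [0.6609, 0.139, 0.0247]
ee_rot: [-0.001, 0.764, 0.645, -0.001]
wrist_force: [-0.0, -0.2, -3.8]
grip_width: 0.0578
t: 23.55
ee_pos: [0.6622, 0.1395, 0.0127]
ee_rot: [0.0, 0.764, 0.645, 0.0]
wrist_force: [-0.2, 0.5, -2.7]
grip_width: 0.0577
t: 24.05
ee_pos: [0.6622, 0.1395, 0.0126]
ee_rot: [0.0, 0.764, 0.645, 0.0]
wrist_force: [-3.5, -0.2, 5.2]
grip_width: 0.058
```

```bash
python3 -m handwheel '[{"rx":0,"ry":0,"rz":0,"tx":0,"ty":0,"tz":0,"hand":72},{"rx":0,"ry":0,"rz":0,"tx":0,"ty":0,"tz":0,"hand":80},{"rx":0,"ry":0,"rz":0,"tx":0,"ty":0,"tz":0,"hand":90},{"rx":0,"ry":0,"rz":0,"tx":0,"ty":0,"tz":0,"hand":95},{"rx":0,"ry":0,"rz":0,"tx":0,"ty":0,"tz":0,"hand":95}]'
python3 -m handwheel '[{"rx":0,"ry":0,"rz":0,"tx":0,"ty":0,"tz":0.03,"hand":95},{"rx":0,"ry":0,"rz":0,"tx":0,"ty":0,"tz":0.08,"hand":95},{"rx":0,"ry":0,"rz":0,"tx":0,"ty":0,"tz":0.15,"hand":95},{"rx":0,"ry":0,"rz":0,"tx":0,"ty":0,"tz":0.23,"hand":95},{"rx":0,"ry":0,"rz":0,"tx":0,"ty":0,"tz":0.3,"hand":95}]'
python3 -m handwheel '[{"rx":0,"ry":0,"rz":0,"tx":-0.06,"ty":-0.05,"tz":0,"hand":95},{"rx":0,"ry":0,"rz":0,"tx":-0.13,"ty":-0.1,"tz":0,"hand":95},{"rx":0,"ry":0,"rz":0,"tx":-0.2,"ty":-0.15,"tz":0,"hand":95},{"rx":0,"ry":0,"rz":0,"tx":-0.27,"ty":-0.2,"tz":0,"hand":95},{"rx":0,"ry":0,"rz":0,"tx":-0.34,"ty":-0.25,"tz":0,"hand":95}]'
python3 -m handwheel '[{"rx":0,"ry":0,"rz":0,"tx":-0.06,"ty":-0.05,"tz":0,"hand":95},{"rx":0,"ry":0,"rz":0,"tx":-0.12,"ty":-0.1,"tz":0,"hand":95},{"rx":0,"ry":0,"rz":0,"tx":-0.16,"ty":-0.16,"tz":0,"hand":95},{"rx":0,"ry":0,"rz":0,"tx":-0.16,"ty":-0.2,"tz":0,"hand":95},{"rx":0,"ry":0,"rz":0,"tx":-0.16,"ty":-0.2,"tz":0,"hand":95}]'
python3 chk.py p5.png
```

```text
t: 24.55
ee_pos: [0.6621, 0.1394, 0.0118]
ee_rot: [0.0, 0.764, 0.645, 0.0]
wrist_force: [0.3, -1.4, 0.0]
grip_width: 0.0807
t: 25.05
ee_pos: [0.662, 0.1395, 0.1638]
ee_rot: [0.0, 0.764, 0.645, 0.0]
wrist_force: [0.4, -0.1, -0.5]
grip_width: 0.081
t: 25.55
ee_pos: [0.4905, 0.0138, 0.1618]
ee_rot: [0.0, 0.764, 0.645, 0.0]
wrist_force: [0.6, -0.6, 0.7]
grip_width: 0.0812
t: 26.05
ee_pos: [0.4119, -0.0875, 0.1621]
ee_rot: [0.001, 0.765, 0.644, 0.0]
wrist_force: [1.0, 0.3, 1.2]
grip_width: 0.0812
[ 0.41206509 -0.08571907  0.1618777 ] [-0.48078314  0.41862014 -1.22643026] 26.15
pad (0.6224, -0.0945) ring at [ 0.6231 -0.0945] [0.027 0.027] 0.0419
pad (0.6321, -0.0189) ring at [ 0.6327 -0.0188] [0.037 0.036] 0.0419
pad (0.6458, 0.0637) ring at [0.6458 0.0638] [0.046 0.046] 0.042
pad (0.6623, 0.1393) ring at [0.6629 0.1388] [0.059 0.057] 0.042
```

View pics/p5.png

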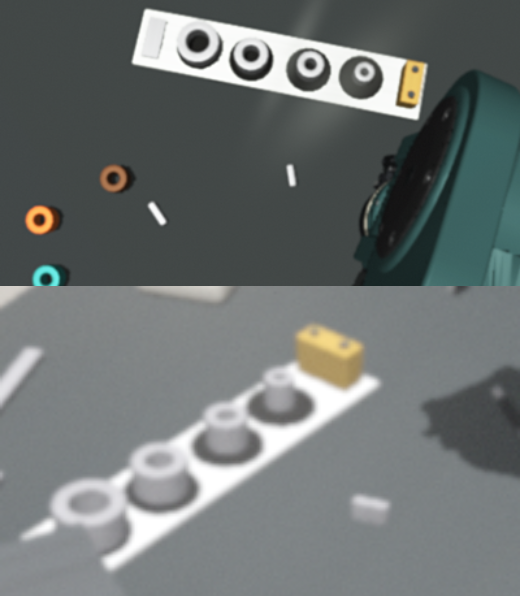

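All four rings stand upright in size order from the brass block, and the gripper is clear of them. I'm handing it in.

```bash
python3 -c "
from cell import workorder; print(workorder.sign_off())"
```

```text
the job is handed in; nothing more can be done
None
```

I placed the four steel rings on the pads in order from the brass block: small, medium, large, largest. I finished at about 26 s of the 88 s allowed and handed the job in, which reports no verdict.

**Final check:** each ring measured within about 0.8 mm of its pad centre, against a camera calibration good to about 2 mm. All stood flat, with their tops at about 42 mm against 41 mm expected. The gripper was clear of everything, and I did not touch the brown, orange and turquoise look-alikes.

**Readings that disagreed:**
- **Finger opening:** it read about 2 mm under each ring's diameter while gripping. I put this down to soft pads.
- **Pad size:** the pads measured about 60 mm across in the image instead of 66 mm. I took this as white bleeding over the edges, which would not shift the centres.
- **Set-down force:** the medium ring touched down with about 17 N before I backed off. The others were about 5–6 N.

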